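# Check a guide plate under the pointer, then draw it out and hold it ready

## Robot

A 6-joint arm with a two-finger parallel gripper is mounted at the origin on a cart in front of the work surface, level with it; the furniture and walls round the work are solid. World frame = base frame: x ahead of the robot, y to its left, z up, the work surface at z = 0. Lengths are in mm, angles in degrees, forces in N, time in s.
With the tool pointing down it reaches from about 350 to 850 mm from the base axis. Payload 8.1 kg.
Tool frame: the origin (TCP) lies midway between the tips of the shut fingers; the grasp point (between the pads) lies 19 mm behind it; z points along the fingers, y is the line along which they close (so a half turn about z gives the same grasp; the last joint's range is limited). The gripper opens to 85 mm and grips with 20 to 120 N. Pads are 22 mm wide; open, the fingers measure 114 mm over their backs; the gripper's body (76 mm by 85 mm) begins 54 mm behind the grasp point. The pads swing forward as they close: fully open they stand 13 mm farther back than shut.
Start: joints at [-77.2, 7.471, 85.268, -0, 87.261, -4.893], TCP at [182.37, -571.618, 231.292] pointing down, gripper open.
Joint ranges: [-169.43, 169.43], [-51.17, 129.36], [1.28, 143.12], [-76.62, 256.62], [0, 156.53], [-152.29, 152.29]. Speed limits (degrees/s): [136.94, 136.94, 159.86, 180, 180, 180].

## Interface

Orientations are given as [roll, pitch, yaw] about the fixed x, y, z axes, in that order (R = Rz(yaw) Ry(pitch) Rx(roll)).
In Python, from bench import sense, snapshot, camera_params, hand_in, masks_of, pinpoint gives the robot as it stands.
- The arm moves only by the tool step_arm, never from a script. Its argument "targets" is a list of rows, each an object with "angular": the turn, a rotation vector about the tool's x, y, z scaled (see below), a list of three; "dp": the shift along the tool's x, y, z scaled (see below), a list of three; "fingers": the closure, from 0 (fully open) to 1 (shut). A call has exactly 8 rows; each row is the pose to reach, as a shift and turn from the pose commanded when the call began, along the tool's axes at that moment, turning the shorter way round; what a row does not reach only later rows make up. The controller multiplies each number of a shift by 0.2 m and each number of a turn by 180 degrees. A row lasts 1/8 s, in which the tool goes at most 62.5 mm and 10.7 degrees, less where a joint would pass 70% of its speed; a pose out of reach is approached as far as the arm can. A call with a number of a shift or a turn outside -1 to 1 is refused whole. A call with a gripper value outside its range is refused whole. The fingers move at their own pace and stop on an object; "newtons" is the grip in N (left out, the last holds). Time passes only in rows, so rows that repeat a pose let the fingers close, or fill a call up. It gives the time, the measured TCP pose, the force, the opening and the grip force at its end, in the units of the state.
- sense(): the state, without advancing time (a new reading comes with each control period).
- snapshot(name): name is "scene" or "side" or "wrist"; returns the picture (420x560x3 uint8, blue, green, red); there is no depth.
- camera_params(name): a dict with "vfov" (degrees; the focal length in pixels is half the picture's height over the tangent of half this angle, whatever the lens; pixels are square), "cx", "cy" (the principal point, pixels), "R" (3x3) and "t" (3): a world point X has camera coordinates R X + t. Camera axes: x right, y down, z forward; pixel columns grow to the right and rows downward; lengths in mm; the calibration is good to about 2 mm. The wrist camera is an equidistant fisheye: a pixel r from the principal point sees the ray r / f radians off the axis. A picture is of the moment at which its call begins: read the wrist's pose just before it. camera_params takes no time and is no camera call; for the wrist camera it gives the pose at the moment of the call.
- hand_in(): hands the job in; it is judged then, once.
Trained networks look in the newest picture that a camera, given by its name, has taken for a name from the list of things; names that differ only in an ending like _2 or _b are one class to them, and where a whole thing is asked for, a point or a joint stands for the part that bears it (a point fixed in the world has none). Each returns a list of dicts, best first, with "conf" (0 to 1); they miss things now and then, are a little off and sometimes report something else, mostly with a low value. They report only what shows in the picture. A call takes as long as a camera call.
- masks_of(camera, label): "pixels" (420x560 bool, what is visible of it) and "at" ([column, row] in pixels, amid what is visible of it).
- pinpoint(camera, label): "at" ([column, row] in pixels: a listed point, or the origin of a listed thing).
The state is a dict: "time": time; "joint_pos": joint angles; "qd": joint speeds; "joint_efforts": joint torques, N m; "tool_pos": TCP position; "tcp_rot": TCP orientation; "ft_force": force on the tool from outside, world axes, zero at the start; "wrist_torque": the same for the moment, N m; "finger_gap": finger opening in mm; "grip_force": force on a finger pad.
Only numpy, scipy, OpenCV 4.12 (cv2) and the standard library are available. Lean on these libraries where they do the work, as an engineer would, in place of code of your own. Each camera call takes 0.05 s, during which the arm holds its last target. There are 200 camera calls.

## Task

Take the cross-slide stage by its black grip and, with the green flap shut, bring the plate's blue mark right under the pointer and stop there for a second, then the red mark in the same way, without touching the pointer stand. Run the carriage back to the stop at its left end (the loading end), swing the flap right back by its red pull so that it stays open, and draw the aluminium plate up out of its nest. Finish while still holding the plate in the gripper, level and still, well above the middle of the wooden toggle-clamp fixture where it goes next; leave the flap open, the carriage at its stop and the other tools undisturbed.

Things in the scene. Friction and masses are not known exactly. Their poses are not given: they have to be found in the camera images.
- stage: Fixed base of the cross-slide stage: grey plate 210 x 320 x 10 mm with two steel guide rods. Origin on the table; its x points away from the robot across the stage, its y to the left along the guide rods, z up. Stage heights below are above the table and hold over the whole travel.
- saddle (a joint): Long slide along the guide rods, metres. 0 = at the stop at the left (+y of the stage) end, the loading end; grows up to 0.18 as the saddle moves toward the stage's -y. Slides freely against about 2.5 N of friction and stays where it is left.
- carriage (a joint): Cross slide on top of the saddle, metres, from -0.03 to +0.03, growing toward the stage's +x (away from the robot). About 2.5 N of friction; stays where it is left. The green carriage on it carries nest, flap and grip, so grip, flap and plate move with both slides.
- grip (a point): Middle of the upright black grip at the front of the carriage: 26 mm (stage x) x 16 mm (stage y) x 44 mm tall, top 103 mm above the table. Pinch it across its 16 mm from above. The carriage below it is at 56 mm above the table. Axes parallel to the stage's.
- pointer_tip (a point): Tip of the fixed vertical pointer, 96 mm above the table (8 mm above the shut flap). It hangs from an arm 175 mm high which comes from a stand behind the stage (stage +x); the stand is a 45 x 50 x 52 mm block with a 200 mm post, 150 mm behind the tip.
- mark_blue (a point): Centre of the blue 12 mm painted dot with a punch mark on the plate's top face, seen through one of the two 22 mm sight holes in the flap (the one nearer the stage's -y and +x), (14, -15) mm from the plate's centre in the plate's x, y.
- mark_red (a point): Centre of the red 12 mm painted dot on the plate's top face, seen through the other sight hole, (-14, 15) mm from the plate's centre.
- flap (a joint): Hinged cover flap over the plate, rad: 0 = shut and level, 1.9 = swung right back against its stop. Hinge at the rear (stage +x); the front edge lifts and goes over backward. Loose hinge: it falls shut below about 1.55 and falls back to 1.9 beyond, where the red pull stands about 200 mm above the table. 0.12 kg.
- flap_hinge (a point): Middle of the hinge axis, which is parallel to the stage's y; 85.5 mm above the table. Moves with the carriage. The flap reaches 101 mm forward of it, is 92 mm wide and 5 mm thick.
- pull (a point): Centre of the flap's red pull, 121 mm from the hinge axis in the flap's plane: 30 mm long (away from the hinge) x 14 mm (stage y) x 14 mm, its near end 5 mm clear of the flap's front edge. Shut, it is 17 mm behind the black grip and has 22 mm free height below. Pinch it across its 14 mm (along stage y) from above; it turns between the fingers as the flap swings.
- guide_plate: The part: aluminium plate 76 (its x) x 56 (y) x 10 mm, flat in the nest under the flap, parallel to the stage. Origin: centre of its underside, 70 mm above the table in the nest, 54 mm in front of the hinge axis. It lies on a 34 mm wide pedestal 14 mm high; the middle 58 mm of its long edges is free for fingers: pinch its 56 mm. Locators around it, 1.5 mm clear, reach to 77 mm; lift straight up.
- toggle_fixture: Wooden board with a steel toggle clamp, fixed on the table left of the stage, about 180 x 200 mm over all and up to 90 mm tall. Origin under its middle, on the table.
- pointer_stand: The pointer's magnetic stand (see pointer_tip); origin under its block, 150 mm behind the tip. Must not be touched.
- pliers_red: Red-handled pliers, 58 x 176 x 12 mm, a bystander.
- tape_measure: Yellow tape measure, 66 x 85 x 37 mm, a bystander.
- ball_bearing: Ball bearing, 52 mm across, 15 mm high, a bystander.
- nut_30: Rusty hexagon nut, 30 x 34 x 24 mm, a bystander.
- v_block_a: Steel V-block, 50 x 50 x 34 mm, a bystander.
- spanner_19: Large bright spanner, 241 mm long, a bystander.
- screwdriver_red: Screwdriver with a red handle, 220 mm long, a bystander.

How it is judged:
By the outcome, as a careful person would: the job done as asked, in the order asked, and still so for the second after the job is handed in, while the arm keeps its last pose, push and grip.
It also fails if it takes over 64 s, if anything falls off the work surface, if the arm or the gripper's body presses on something with over 40 N, if the wrist force passes 120 N, or if a joint passes its speed limit or range.

## Working session

There is one attempt and no reset: what is moved stays moved. The work goes in short steps, Python scripts to look and compute and a tool call to move; the robot and the scene stay as the last step left them, time stands still between calls to the robot, and variables do not carry over. Pictures are saved under pics/ and viewed, at most 11 in all, crops included, and the job is handed in when it is done.

Besides the shell and the picture viewer there is one more tool, called by a JSON object that holds its "op" and its "data", one argument or row to a line. step_arm: Moves the arm, as the interface text tells. Its arguments: {"type":"object","properties":{"targets":{"type":"array","items":{"type":"object","properties":{"angular":{"type":"array","items":{"type":"number","minimum":-1,"maximum":1}},"dp":{"type":"array","items":{"type":"number","minimum":-1,"maximum":1}},"fingers":{"type":"number"}}}},"newtons":{"type":"number"}},"required":["targets"]}

```bash
mkdir -p pics; cat > h.py <<'E'
import numpy as np, cv2
from scipy.optimize import least_squares
from scipy.spatial.transform import Rotation as Ro
from bench import *
def ray(P,px,fish=False):
    f=210/np.tan(np.radians(P['vfov'])/2); d=np.array([px[0]-P['cx'],px[1]-P['cy']])/f
    if fish:
        r=np.linalg.norm(d); d=np.array([*(d/r*np.sin(r)),np.cos(r)]) if r>1e-9 else np.array([0,0,1.])
    else: d=np.array([*d,1.])
    R=np.array(P['R']);t=np.array(P['t'])
    return -R.T@t, R.T@d
def atz(P,px,z,fish=False):
    c,d=ray(P,px,fish); return c+d*(z-c[2])/d[2]
E
cat > a.py <<'E'
from h import *
s=sense(); print(s)
for c in ['scene','side','wrist']:
    cv2.imwrite(f'pics/{c}0.png',snapshot(c)); P=camera_params(c); print(c,P)
Z=dict(grip=81,pointer_tip=96,mark_blue=80,mark_red=80,flap_hinge=85.5,pull=85.5,guide_plate=70,stage=0,toggle_fixture=0,pointer_stand=0)
for c in ['scene','side','wrist']:
    P=camera_params(c)
    for n in Z:
        for r in pinpoint(c,n)[:1]: print(c,n,np.round(r['at'],1),round(r['conf'],2),atz(P,r['at'],Z[n],c=='wrist').round(1))
E
python3 a.py
```

```text
{'time': 0.0, 'joint_pos': array([-7.71999945e+01,  7.51445413e+00,  8.53294625e+01, -1.89039948e-03,
        8.72595474e+01, -4.89278180e+00]), 'qd': array([ 0.00521221,  0.00069655,  0.0048738 , -0.03597251, -0.0512276 ,
       -0.06368305]), 'joint_efforts': array([-3.78418787e-03, -5.69405615e+01, -5.00557244e+01, -3.72476607e-04,
        1.43785664e-02, -3.82271980e-05]), 'tool_pos': array([ 182.24089416, -571.08965631,  230.24947069]), 'tcp_rot': array([-1.79896752e+02, -6.94339607e-03,  1.76928731e+01]), 'ft_force': array([-0.30486464, -0.15758761,  0.16742167]), 'wrist_torque': array([-0.02465036, -0.02908408, -0.04703683]), 'grip_force': 0.0, 'finger_gap': 85.16964357601915}
scene {'vfov': 53.4253898679623, 'cx': 279.3042541217403, 'cy': 210.95910980344078, 'R': array([[-0.69626564, -0.71742628,  0.02266468],
       [-0.41038888,  0.3719814 , -0.83259282],
       [ 0.58889313, -0.58900711, -0.55342164]]), 't': array([324.8683863 , 306.28300506, 942.08780748])}
side {'vfov': 47.22234496507404, 'cx': 279.9415272494419, 'cy': 205.36521995093415, 'R': array([[ 0.99963491, -0.009
[... 758 characters left out ...]
[293.7 211.9] 0.57 [492.2 -81.5  85.5]
scene guide_plate [278.  208.9] 0.53 [551.7 -74.9  70. ]
scene stage [291.5 218.7] 0.67 [ 556.3 -142.2    0. ]
scene pointer_stand [270.2 194.1] 0.57 [ 714.5 -195.6    0. ]
side grip [250.8 212.6] 0.62 [444.6 -75.9  81. ]
side pointer_tip [300.3 227.2] 0.65 [ 559.7 -198.3   96. ]
side mark_blue [298.8 214.7] 0.52 [562.5 -81.1  80. ]
side mark_red [287.1 206.7] 0.42 [535.1 -26.3  80. ]
side flap_hinge [318.8 212.8] 0.59 [611.4 -79.7  85.5]
side pull [266.  210.2] 0.59 [481.8 -69.1  85.5]
side guide_plate [294.2 216. ] 0.41 [552.1 -65.   70. ]
side stage [293.  257.3] 0.89 [ 548.4 -154.1    0. ]
side pointer_stand [360.5 264.8] 0.81 [ 703.2 -186.5    0. ]
```

```bash
python3 -c "
import cv2
a=cv2.imread('pics/scene0.png');b=cv2.imread('pics/side0.png')
cv2.imwrite('pics/s1.png',cv2.resize(a,(784,588)));cv2.imwrite('pics/s2.png',cv2.resize(b,(784,588)))"
```

```text
(no output)
```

View pics/s1.png

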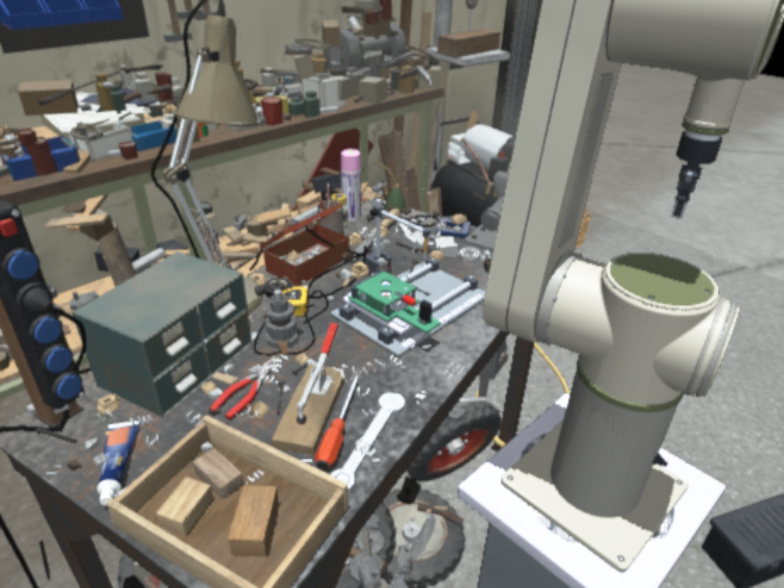

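View pics/s2.png

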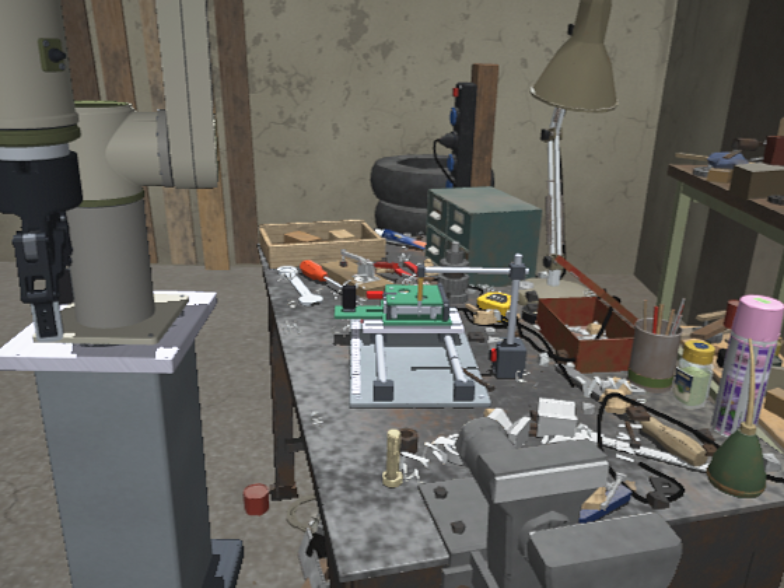

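The stage has its saddle at the left (loading) end. The grip shows near (425,310) and the pointer left of the post in the first picture, and the toggle fixture is at (308,405). I'll work with the tool turned to yaw 180°, which puts the wrist camera on the robot side.

{"op": "step_arm", "data": {
  "targets": [
    {"angular": [0, 0, -0.444], "dp": [1, -1, 0], "fingers": 0},
    {"angular": [0, 0, -0.444], "dp": [1, -1, 0], "fingers": 0},
    {"angular": [0, 0, -0.444], "dp": [1, -1, 0], "fingers": 0},
    {"angular": [0, 0, -0.444], "dp": [1, -1, 0], "fingers": 0},
    {"angular": [0, 0, -0.444], "dp": [1, -1, 0], "fingers": 0},
    {"angular": [0, 0, -0.444], "dp": [1, -1, 0], "fingers": 0},
    {"angular": [0, 0, -0.444], "dp": [1, -1, 0], "fingers": 0},
    {"angular": [0, 0, -0.444], "dp": [1, -1, 0], "fingers": 0}
  ]
}}

```text
time: 2.65
tool_pos: [312.3, -320.2, 231.5]
tcp_rot: [180.0, 0.0, 97.9]
ft_force: [0.3, -1.0, 0.3]
finger_gap: 85.3
grip_force: 0.0
```

{"op": "step_arm", "data": {
  "targets": [
    {"angular": [0, 0, -0.457], "dp": [0.93, 0.57, 0], "fingers": 0},
    {"angular": [0, 0, -0.457], "dp": [0.93, 0.57, 0], "fingers": 0},
    {"angular": [0, 0, -0.457], "dp": [0.93, 0.57, 0], "fingers": 0},
    {"angular": [0, 0, -0.457], "dp": [0.93, 0.57, 0], "fingers": 0},
    {"angular": [0, 0, -0.457], "dp": [0.93, 0.57, 0], "fingers": 0},
    {"angular": [0, 0, -0.457], "dp": [0.93, 0.57, 0], "fingers": 0},
    {"angular": [0, 0, -0.457], "dp": [0.93, 0.57, 0], "fingers": 0},
    {"angular": [0, 0, -0.457], "dp": [0.93, 0.57, 0], "fingers": 0}
  ]
}}

```text
time: 3.65
tool_pos: [400.5, -120.8, 231.4]
tcp_rot: [-180.0, 0.0, -179.8]
ft_force: [-0.0, -0.3, -0.1]
finger_gap: 85.4
grip_force: 0.0
```

```bash
cat > a.py <<'E'
from h import *
import sys
tag=sys.argv[1]; cams=sys.argv[2].split(',')
s=sense(); print(s['time'],s['tool_pos'].round(1),s['tcp_rot'].round(2),s['ft_force'].round(1))
Z=dict(grip=81,pointer_tip=96,mark_blue=80,mark_red=80,flap_hinge=85.5,pull=85.5,guide_plate=70,stage=0,toggle_fixture=0,pointer_stand=0)
names=sys.argv[3].split(',') if len(sys.argv)>3 else Z
for c in cams:
    P=camera_params(c); im=snapshot(c); cv2.imwrite(f'pics/{c}{tag}.png',im)
    for n in names:
        for r in pinpoint(c,n)[:1]: print(c,n,np.round(r['at'],1),round(r['conf'],2),atz(P,r['at'],Z[n],c=='wrist').round(1))
E
python3 a.py 1 wrist
```

```text
3.65 [ 400.5 -120.8  231.4] [-1.7999e+02  2.0000e-02 -1.7983e+02] [-0.  -0.3 -0.1]
wrist grip [337.6 228.2] 0.67 [442.4 -65.5  81. ]
wrist pointer_tip [220.9 334.2] 0.64 [ 562.2 -186.1   96. ]
wrist mark_blue [322.  328.6] 0.88 [565.3 -74.   80. ]
wrist mark_red [346.  307.4] 0.57 [536.4 -49.2  80. ]
wrist flap_hinge [333.5 355.9] 0.78 [604.4 -58.2  85.5]
wrist pull [336.9 269. ] 0.93 [484.9 -64.1  85.5]
wrist guide_plate [333.5 315.7] 0.62 [554.6 -60.3  70. ]
wrist stage [267.4 288. ] 0.81 [ 558.4 -138.9    0. ]
```

View pics/wrist1.png

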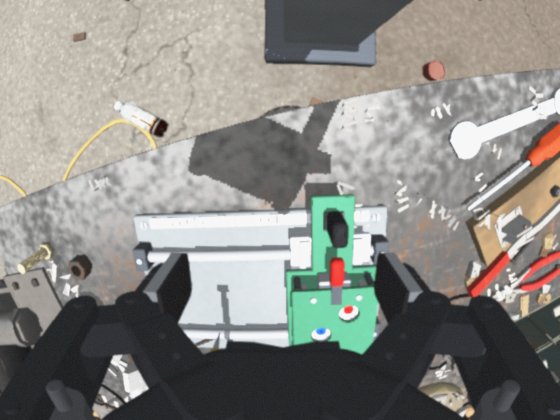

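The wrist view shows the grip at (337,228), the red mark at (348,311), the blue mark at (321,333) and the pointer partly hidden behind a finger. I'll move forward for a clearer view of marks and tip.

{"op": "step_arm", "data": {
  "targets": [
    {"angular": [0, 0, 0], "dp": [-0.25, -0.05, 0], "fingers": 0},
    {"angular": [0, 0, 0], "dp": [-0.5, -0.1, 0], "fingers": 0},
    {"angular": [0, 0, 0], "dp": [-0.5, -0.1, 0], "fingers": 0},
    {"angular": [0, 0, 0], "dp": [-0.5, -0.1, 0], "fingers": 0},
    {"angular": [0, 0, 0], "dp": [-0.5, -0.1, 0], "fingers": 0},
    {"angular": [0, 0, 0], "dp": [-0.5, -0.1, 0], "fingers": 0},
    {"angular": [0, 0, 0], "dp": [-0.5, -0.1, 0], "fingers": 0},
    {"angular": [0, 0, 0], "dp": [-0.5, -0.1, 0], "fingers": 0}
  ]
}}

```text
time: 5.2
tool_pos: [500.3, -141.1, 231.7]
tcp_rot: [-180.0, 0.0, 179.9]
ft_force: [0.2, 0.5, 0.7]
finger_gap: 85.6
grip_force: 0.0
```

```bash
python3 a.py 2 wrist; python3 - <<'E'
from h import *
im=cv2.imread('pics/wrist2.png'); P=camera_params('wrist')
h=cv2.cvtColor(im,cv2.COLOR_BGR2HSV)
for n,lo,hi in [('blue',(105,150,60),(130,255,255)),('red',(0,170,60),(6,255,255))]:
    m=cv2.inRange(h,lo,hi); k,l,st,ce=cv2.connectedComponentsWithStats(m)
    for i in range(1,k):
        if 15<st[i,4]<800: print(n,st[i],ce[i].round(1),atz(P,ce[i],80,True).round(1))
E
```

```text
5.2 [ 500.3 -141.1  231.7] [-1.7998e+02  4.0000e-02  1.7987e+02] [0.2 0.5 0.7]
wrist grip [363.4 124.8] 0.87 [442.8 -65.4  81. ]
wrist pointer_tip [230.9 252.7] 0.7 [ 561.6 -188.7   96. ]
wrist mark_blue [347.8 251. ] 0.57 [567.8 -73.9  80. ]
wrist mark_red [376.6 222.8] 0.56 [537.9 -46.4  80. ]
wrist flap_hinge [361.7 284.1] 0.64 [604.1 -57.1  85.5]
wrist pull [364.8 174.3] 0.95 [488.2 -63.3  85.5]
wrist guide_plate [357.3 231.7] 0.97 [550.9 -63.1  70. ]
wrist stage [284.7 218.9] 0.82 [ 560.7 -137.     0. ]
wrist toggle_fixture [348.4 251.4] 0.23 [605.4 -55.3   0. ]
wrist pointer_stand [252.4 322.7] 0.75 [ 717.5 -182.8    0. ]
blue [342 248   9   8  55] [346.3 251.7] [568.3 -75.4  80. ]
red [542  71  14  24  78] [548.2  81.8] [373.7 165.1  80. ]
red [357 159  15  31 339] [363.9 174.6] [489.5 -62.8  80. ]
red [499 174  37  43 522] [516.7 195.3] [508.9 127.4  80. ]
red [553 201   7   7  25] [556.4 203.9] [519.5 204.4  80. ]
red [373 221   8   8  45] [376.4 224. ] [539.1 -46.5  80. ]
red [545 224  15   5  28] [552.5 226.3] [549.4 206.3  80. ]
red [241 312   6  11  49] [243.6 317. ] [ 648.2 -182.8   80. ]
```

View pics/wrist2.png

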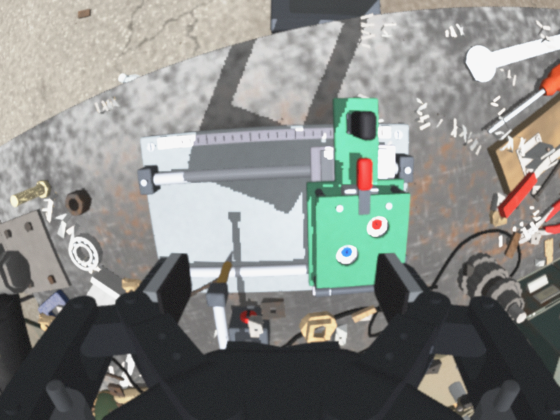

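The pointer tip is at about (231,254), blue at (346,252), red at (377,224), and the fixture is cut off at the right edge near (530,150). Next I'll refine the tip, the stage yaw and the grip.

```bash
python3 - <<'E'
from h import *
P=camera_params('wrist')
a,b=atz(P,(142,137),10,True),atz(P,(408,125),10,True); d=b-a; print('edge yaw',np.degrees(np.arctan2(-d[0],d[1])),np.linalg.norm(d),a,b)
L={'hinge':(0,0),'plate':(-54,0),'pull':(-121,0),'grip':(-166,0),'blue':(-40,-15),'red':(-68,15)}
M={'hinge':(604.1,-57.1),'plate':(550.9,-63.1),'pull':(488.5,-63.2),'grip':(442.8,-65.4),'blue':(568.3,-75.4),'red':(539.2,-46.4)}
w={'blue':3,'red':3,'pull':2,'grip':1,'hinge':.7,'plate':.7}
def f(p):
    c,s=np.cos(p[2]),np.sin(p[2]); return np.concatenate([w[k]*(np.array([c*L[k][0]-s*L[k][1]+p[0],s*L[k][0]+c*L[k][1]+p[1]])-M[k]) for k in L])
r=least_squares(f,[600,-60,0]);print(r.x[:2],np.degrees(r.x[2]));print(r.fun.round(1))
c,s=np.cos(r.x[2]),np.sin(r.x[2]); print({k:(np.array([c*v[0]-s*v[1],s*v[0]+c*v[1]])+r.x[:2]).round(1) for k,v in L.items()})
# tip triangulation
rs=[ray(P,(231,254),True)]+[ray(camera_params(cn),px) for cn,px in (('scene',(303.5,186.7)),('side',(300.3,227.2)))]
A=np.concatenate([np.eye(3)-np.outer(d,d)/(d@d) for c,d in rs]);B=np.concatenate([(np.eye(3)-np.outer(d,d)/(d@d))@c for c,d in rs]);print('tip',np.linalg.lstsq(A,B,rcond=None)[0])
print('tip at z',atz(P,(231,254),96,True))
im=cv2.imread('pics/wrist2.png')
c1=cv2.resize(im[225:295,195:265],(400,400),interpolation=cv2.INTER_CUBIC);c2=cv2.resize(im[205:275,325:395],(400,400),interpolation=cv2.INTER_CUBIC)
cv2.imwrite('pics/z1.png',np.hstack([c1,c2]))
E
```

```text
edge yaw 2.2407545047586166 313.6730057083408 [ 455.35765732 -306.20291704   10.        ] [443.09348968   7.23024123  10.        ]
[607.90135075 -58.77749739] 2.218533944399876
[ 2.7 -1.2  2.1  1.6 -3.  -0.5 -0.8  0.2  0.6  0.3  0.5 -0.1]
{'hinge': array([607.9, -58.8]), 'plate': array([553.9, -60.9]), 'pull': array([487. , -63.5]), 'grip': array([442. , -65.2]), 'blue': array([568.5, -75.3]), 'red': array([539.4, -46.4])}
tip [ 560.70464829 -192.02398018   96.07705297]
tip at z [ 562.76832472 -188.50159272   96.        ]
```

View pics/z1.png

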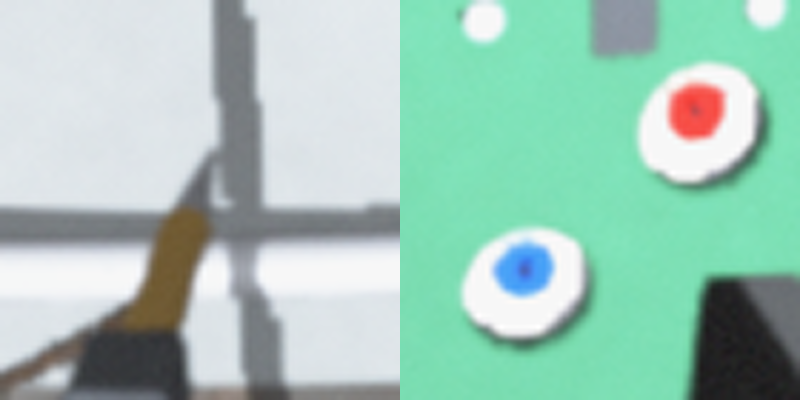

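Zoomed, the tip is at px (232.1,250.8), blue at (346.2,251.7) and red at (376.3,223.7). Blue therefore needs about (-9,-112) mm and red another (+29,-29). Now I'll take the grip.

{"op": "step_arm", "data": {
  "targets": [
    {"angular": [0, 0, -0.013], "dp": [0.15, 0.19, 0.2], "fingers": 0},
    {"angular": [0, 0, -0.013], "dp": [0.29, 0.38, 0.4], "fingers": 0},
    {"angular": [0, 0, -0.013], "dp": [0.29, 0.38, 0.5], "fingers": 0},
    {"angular": [0, 0, -0.013], "dp": [0.29, 0.38, 0.5], "fingers": 0},
    {"angular": [0, 0, -0.013], "dp": [0.29, 0.38, 0.6], "fingers": 0},
    {"angular": [0, 0, -0.013], "dp": [0.29, 0.38, 0.72], "fingers": 0},
    {"angular": [0, 0, -0.013], "dp": [0.29, 0.38, 0.835], "fingers": 0},
    {"angular": [0, 0, -0.013], "dp": [0.29, 0.38, 0.835], "fingers": 0}
  ]
}}

```text
time: 6.75
tool_pos: [442.4, -65.2, 64.2]
tcp_rot: [180.0, -0.1, -177.8]
ft_force: [-0.1, 0.7, 0.0]
finger_gap: 85.6
grip_force: 0.0
```

{"op": "step_arm", "data": {
  "newtons": 40,
  "targets": [
    {"angular": [0, 0, 0], "dp": [0, 0, 0], "fingers": 1},
    {"angular": [0, 0, 0], "dp": [0, 0, 0], "fingers": 1},
    {"angular": [0, 0, 0], "dp": [0, 0, 0], "fingers": 1},
    {"angular": [0, 0, 0], "dp": [0, 0, 0], "fingers": 1},
    {"angular": [0, 0, 0], "dp": [0, 0, 0], "fingers": 1},
    {"angular": [0, 0, 0], "dp": [0, 0, 0], "fingers": 1},
    {"angular": [0, 0, 0], "dp": [0, 0, 0], "fingers": 1},
    {"angular": [0, 0, 0], "dp": [0, 0, 0], "fingers": 1}
  ]
}}

```text
time: 7.75
tool_pos: [443.4, -67.6, 65.3]
tcp_rot: [-179.7, 0.1, -177.8]
ft_force: [-0.5, -16.3, 0.3]
finger_gap: 15.5
grip_force: 45.0
```

{"op": "step_arm", "data": {
  "targets": [
    {"angular": [0, 0, 0], "dp": [0.01, -0.08, 0], "fingers": 1},
    {"angular": [0, 0, 0], "dp": [0.02, -0.18, 0], "fingers": 1},
    {"angular": [0, 0, 0], "dp": [0.034, -0.29, 0], "fingers": 1},
    {"angular": [0, 0, 0], "dp": [0.046, -0.4, 0], "fingers": 1},
    {"angular": [0, 0, 0], "dp": [0.056, -0.49, 0], "fingers": 1},
    {"angular": [0, 0, 0], "dp": [0.063, -0.54, 0], "fingers": 1},
    {"angular": [0, 0, 0], "dp": [0.066, -0.57, 0], "fingers": 1},
    {"angular": [0, 0, 0], "dp": [0.066, -0.57, 0], "fingers": 1}
  ]
}}

```text
time: 8.75
tool_pos: [434.6, -180.8, 65.3]
tcp_rot: [-179.9, 0.1, -177.8]
ft_force: [1.8, -2.2, 5.2]
finger_gap: 15.7
grip_force: 46.1
```

```bash
python3 - <<'E'
from h import *
for i in range(2):
    s=sense();print(s['time'],s['tool_pos'].round(2),s['tcp_rot'].round(2),s['ft_force'].round(1)); cv2.imwrite(f'pics/side3.png' if i else 'pics/scene3.png',snapshot('side' if i else 'scene'))
a=cv2.imread('pics/scene3.png')[150:260,230:360];b=cv2.imread('pics/side3.png')[160:270,230:360]
cv2.imwrite('pics/z2.png',np.vstack([cv2.resize(x,(354,300),interpolation=cv2.INTER_CUBIC) for x in (a,b)]))
for c,n in (('side','pointer_tip'),('scene','pointer_tip'),('side','mark_blue'),('scene','mark_blue')):
    z=96 if n[0]=='p' else 80
    for r in pinpoint(c,n)[:1]:print(c,n,np.round(r['at'],1),r['conf'],atz(camera_params(c),r['at'],z).round(1))
E
```

```text
8.75 [ 434.57 -180.8    65.25] [-1.7991e+02  1.0000e-01 -1.7781e+02] [ 1.8 -2.2  5.2]
8.8 [ 434.55 -180.7    65.22] [-1.7991e+02  1.0000e-01 -1.7781e+02] [ 1.9 -2.5  5.5]
side pointer_tip [299.9 227.6] 0.92 [ 558.7 -200.6   96. ]
scene pointer_tip [303.3 187. ] 0.86 [ 561.  -195.6   96. ]
side mark_blue [299.9 234.1] 0.46 [ 559.4 -199.7   80. ]
scene mark_blue [266.4 312.8] 0.56 [261.4 240.9  80. ]
```

View pics/z2.png

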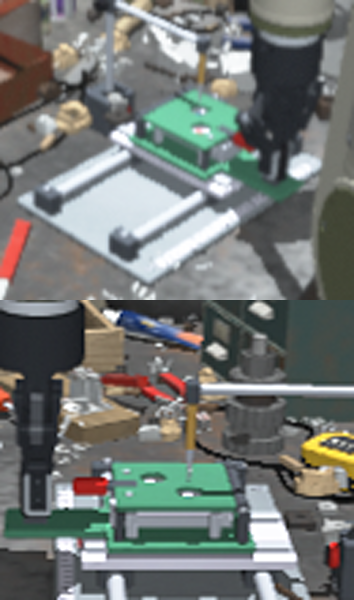

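The mark lies under the tip to within a couple of mm (both at column about 300 in the side view). I'll trim y by 1.2 mm, then release, rise and check from above with the wrist camera.

{"op": "step_arm", "data": {
  "targets": [
    {"angular": [0, 0, 0], "dp": [0, 0.006, 0], "fingers": 1},
    {"angular": [0, 0, 0], "dp": [0, 0.006, 0], "fingers": 1},
    {"angular": [0, 0, 0], "dp": [0, 0.006, 0], "fingers": 0},
    {"angular": [0, 0, 0], "dp": [0, 0.006, 0], "fingers": 0},
    {"angular": [0, 0, 0], "dp": [0, 0.006, 0], "fingers": 0},
    {"angular": [0, 0, 0], "dp": [0, 0.006, -0.25], "fingers": 0},
    {"angular": [0, 0, 0], "dp": [0, 0.006, -0.55], "fingers": 0},
    {"angular": [0, 0, 0], "dp": [0, 0.006, -0.85], "fingers": 0}
  ]
}}

```text
time: 10.05
tool_pos: [433.2, -177.9, 235.6]
tcp_rot: [180.0, -0.1, -177.8]
ft_force: [0.6, -0.1, -0.2]
finger_gap: 85.3
grip_force: 0.0
```

{"op": "step_arm", "data": {
  "targets": [
    {"angular": [0, 0, 0], "dp": [-0.15, 0, 0], "fingers": 0},
    {"angular": [0, 0, 0], "dp": [-0.3, 0, 0], "fingers": 0},
    {"angular": [0, 0, 0], "dp": [-0.3, 0, 0], "fingers": 0},
    {"angular": [0, 0, 0], "dp": [-0.3, 0, 0], "fingers": 0},
    {"angular": [0, 0, 0], "dp": [-0.3, 0, 0], "fingers": 0},
    {"angular": [0, 0, 0], "dp": [-0.3, 0, 0], "fingers": 0},
    {"angular": [0, 0, 0], "dp": [-0.3, 0, 0], "fingers": 0},
    {"angular": [0, 0, 0], "dp": [-0.3, 0, 0], "fingers": 0}
  ]
}}

```text
time: 11.05
tool_pos: [493.6, -175.9, 234.4]
tcp_rot: [-180.0, 0.0, -177.8]
ft_force: [-0.8, 0.5, 0.6]
finger_gap: 85.2
grip_force: 0.0
```

```bash
python3 a.py 4 wrist grip,pointer_tip,mark_blue,mark_red,pull,flap_hinge; python3 - <<'E'
import cv2
im=cv2.imread('pics/wrist4.png')
cv2.imwrite('pics/z3.png',cv2.resize(im[200:300,220:350],(780,600),interpolation=cv2.INTER_CUBIC))
E
```

```text
11.05 [ 493.6 -175.9  234.4] [-1.7999e+02  1.0000e-02 -1.7780e+02] [-0.8  0.5  0.6]
wrist grip [278.6 122.3] 0.92 [ 435.3 -180.1   81. ]
wrist pointer_tip [266.5 259.5] 0.74 [ 563.6 -187.    96. ]
wrist mark_blue [267.4 249.8] 0.63 [ 560.6 -186.9   80. ]
wrist mark_red [298.1 224.9] 0.7 [ 532.9 -157.6   80. ]
wrist pull [279.4 171. ] 0.9 [ 479.4 -177.7   85.5]
wrist flap_hinge [283.2 285.5] 0.94 [ 598.3 -169.6   85.5]
```

View pics/z3.png

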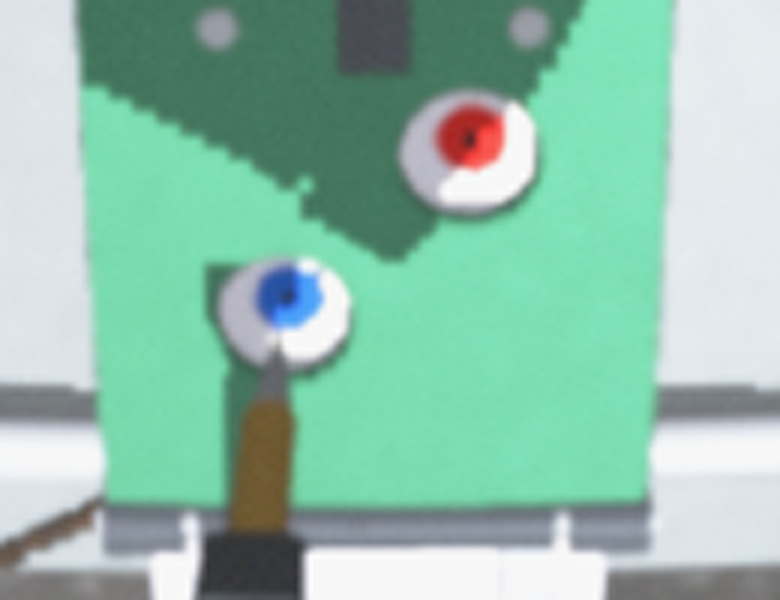

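```bash
python3 - <<'E'
from h import *
P=camera_params('wrist')
for n,p,z in (('tip',(265.9,257.1),96),('blue',(267.6,248.8),80),('red',(297.9,222.6),80)): print(n,atz(P,p,z,True).round(2))
E
```

```text
tip [ 561.07 -187.57   96.  ]
blue [ 559.49 -186.65   80.  ]
red [ 530.49 -157.88   80.  ]
```

{"op": "step_arm", "data": {
  "targets": [
    {"angular": [0, 0, 0], "dp": [0.2, -0.0065, 0], "fingers": 0},
    {"angular": [0, 0, 0], "dp": [0.3, -0.0065, 0.2], "fingers": 0},
    {"angular": [0, 0, 0], "dp": [0.3, -0.0065, 0.45], "fingers": 0},
    {"angular": [0, 0, 0], "dp": [0.3, -0.0065, 0.65], "fingers": 0},
    {"angular": [0, 0, 0], "dp": [0.3, -0.0065, 0.8], "fingers": 0},
    {"angular": [0, 0, 0], "dp": [0.3, -0.0065, 0.847], "fingers": 0},
    {"angular": [0, 0, 0], "dp": [0.3, -0.0065, 0.847], "fingers": 1},
    {"angular": [0, 0, 0], "dp": [0.3, -0.0065, 0.847], "fingers": 1}
  ]
}}

```text
time: 12.4
tool_pos: [435.0, -180.1, 66.6]
tcp_rot: [-179.9, 0.1, -177.8]
ft_force: [0.1, -0.1, -0.5]
finger_gap: 51.5
grip_force: 0.0
```

{"op": "step_arm", "data": {
  "targets": [
    {"angular": [0, 0, 0], "dp": [0, 0, 0], "fingers": 1},
    {"angular": [0, 0, 0], "dp": [0, 0, 0], "fingers": 1},
    {"angular": [0, 0, 0], "dp": [0, 0, 0], "fingers": 1},
    {"angular": [0, 0, 0], "dp": [0, 0, 0], "fingers": 1},
    {"angular": [0, 0, 0], "dp": [0, 0, 0], "fingers": 1},
    {"angular": [0, 0, 0], "dp": [0, 0, 0], "fingers": 1},
    {"angular": [0, 0, 0], "dp": [0, 0, 0], "fingers": 1},
    {"angular": [0, 0, 0], "dp": [0, 0, 0], "fingers": 1}
  ]
}}

```text
time: 13.4
tool_pos: [434.5, -179.8, 65.9]
tcp_rot: [-180.0, 0.1, -177.8]
ft_force: [-1.1, 1.5, 6.1]
finger_gap: 15.1
grip_force: 41.2
```

{"op": "step_arm", "data": {
  "targets": [
    {"angular": [0, 0, 0], "dp": [-0.004, -0.002, 0], "fingers": 1},
    {"angular": [0, 0, 0], "dp": [-0.009, -0.004, 0], "fingers": 1},
    {"angular": [0, 0, 0], "dp": [-0.009, -0.004, 0], "fingers": 1},
    {"angular": [0, 0, 0], "dp": [-0.009, -0.004, 0], "fingers": 1},
    {"angular": [0, 0, 0], "dp": [-0.009, -0.004, 0], "fingers": 1},
    {"angular": [0, 0, 0], "dp": [-0.009, -0.004, 0], "fingers": 1},
    {"angular": [0, 0, 0], "dp": [-0.009, -0.004, 0], "fingers": 1},
    {"angular": [0, 0, 0], "dp": [-0.009, -0.004, 0], "fingers": 1}
  ]
}}

```text
time: 14.4
tool_pos: [436.2, -180.3, 65.9]
tcp_rot: [-180.0, 0.1, -177.8]
ft_force: [-1.8, 2.3, 7.2]
finger_gap: 15.7
grip_force: 41.4
```

```bash
python3 - <<'E'
from h import *
for i in range(4):
    s=sense();print(s['time'],s['tool_pos'].round(2),s['ft_force'].round(1)); snapshot('side')
E
```

```text
14.4 [ 436.23 -180.29   65.9 ] [-1.8  2.3  7.2]
14.45 [ 436.3  -180.31   65.95] [-1.1  1.6  7.1]
14.5 [ 436.28 -180.3    65.95] [-1.8  0.9  6.2]
14.55 [ 436.29 -180.3    65.95] [-1.5  2.1  7.2]
```

{"op": "step_arm", "data": {
  "targets": [
    {"angular": [0, 0, 0], "dp": [0, 0, 0], "fingers": 1},
    {"angular": [0, 0, 0], "dp": [0, 0, 0], "fingers": 1},
    {"angular": [0, 0, 0], "dp": [0, 0, 0], "fingers": 1},
    {"angular": [0, 0, 0], "dp": [0, 0, 0], "fingers": 1},
    {"angular": [0, 0, 0], "dp": [0, 0, 0], "fingers": 1},
    {"angular": [0, 0, 0], "dp": [0, 0, 0], "fingers": 1},
    {"angular": [0, 0, 0], "dp": [0, 0, 0], "fingers": 1},
    {"angular": [0, 0, 0], "dp": [0, 0, 0], "fingers": 1}
  ]
}}

```text
time: 15.6
tool_pos: [436.3, -180.3, 65.9]
tcp_rot: [-180.0, 0.1, -177.8]
ft_force: [-1.5, 2.3, 6.7]
finger_gap: 15.9
grip_force: 41.4
```

{"op": "step_arm", "data": {
  "targets": [
    {"angular": [0, 0, 0], "dp": [-0.02, -0.02, 0], "fingers": 1},
    {"angular": [0, 0, 0], "dp": [-0.06, -0.065, 0], "fingers": 1},
    {"angular": [0, 0, 0], "dp": [-0.1, -0.11, 0], "fingers": 1},
    {"angular": [0, 0, 0], "dp": [-0.13, -0.14, 0], "fingers": 1},
    {"angular": [0, 0, 0], "dp": [-0.14, -0.15, 0], "fingers": 1},
    {"angular": [0, 0, 0], "dp": [-0.14, -0.15, 0], "fingers": 1},
    {"angular": [0, 0, 0], "dp": [-0.14, -0.15, 0], "fingers": 1},
    {"angular": [0, 0, 0], "dp": [-0.14, -0.15, 0], "fingers": 1}
  ]
}}

```text
time: 16.6
tool_pos: [465.7, -209.7, 66.0]
tcp_rot: [-179.9, 0.1, -177.8]
ft_force: [-0.4, -0.3, 4.9]
finger_gap: 15.5
grip_force: 41.2
```

{"op": "step_arm", "data": {
  "targets": [
    {"angular": [0, 0, 0], "dp": [0, 0, 0], "fingers": 1},
    {"angular": [0, 0, 0], "dp": [0, 0, 0], "fingers": 1},
    {"angular": [0, 0, 0], "dp": [0, 0, 0], "fingers": 1},
    {"angular": [0, 0, 0], "dp": [0, 0, 0], "fingers": 1},
    {"angular": [0, 0, 0], "dp": [0, 0, 0], "fingers": 1},
    {"angular": [0, 0, 0], "dp": [0, 0, 0], "fingers": 1},
    {"angular": [0, 0, 0], "dp": [0, 0, 0], "fingers": 1},
    {"angular": [0, 0, 0], "dp": [0, 0, 0], "fingers": 1}
  ]
}}

```text
time: 17.6
tool_pos: [465.7, -209.7, 66.0]
tcp_rot: [-179.9, 0.1, -177.8]
ft_force: [0.5, -1.2, 4.6]
finger_gap: 15.5
grip_force: 41.2
```

```bash
python3 - <<'E'
from h import *
for c in ('side','scene'):
  for n in ('pointer_tip','mark_red'):
    if n[0]=='p': snapshot(c)
    z=96 if n[0]=='p' else 80
    for r in pinpoint(c,n)[:1]:print(c,n,np.round(r['at'],1),r['conf'],atz(camera_params(c),r['at'],z).round(1))
s=sense();print(s['time'],s['tool_pos'].round(2),s['ft_force'].round(1))
E
```

```text
side pointer_tip [300.6 227. ] 0.86 [ 560.4 -197.1   96. ]
side mark_red [300.9 230.7] 0.36 [ 562.6 -180.4   80. ]
scene pointer_tip [305.1 184.6] 0.87 [ 567.6 -211.1   96. ]
scene mark_red [301.8 194.4] 0.45 [ 550.5 -178.6   80. ]
17.9 [ 465.72 -209.63   65.95] [ 0.5 -0.6  5.1]
```

{"op": "step_arm", "data": {
  "targets": [
    {"angular": [0, 0, 0], "dp": [0.01, 0.06, 0], "fingers": 1},
    {"angular": [0, 0, 0], "dp": [0.03, 0.18, 0], "fingers": 1},
    {"angular": [0, 0, 0], "dp": [0.05, 0.32, 0], "fingers": 1},
    {"angular": [0, 0, 0], "dp": [0.07, 0.46, 0], "fingers": 1},
    {"angular": [0, 0, 0], "dp": [0.083, 0.58, 0], "fingers": 1},
    {"angular": [0, 0, 0], "dp": [0.083, 0.66, 0], "fingers": 1},
    {"angular": [0, 0, 0], "dp": [0.083, 0.7, 0], "fingers": 1},
    {"angular": [0, 0, 0], "dp": [0.083, 0.725, 0], "fingers": 1}
  ]
}}

```text
time: 18.9
tool_pos: [443.3, -67.4, 66.0]
tcp_rot: [-179.6, 0.1, -177.7]
ft_force: [-0.5, -32.8, 1.9]
finger_gap: 15.5
grip_force: 41.6
```

{"op": "step_arm", "data": {
  "targets": [
    {"angular": [0, 0, 0], "dp": [0, 0, 0], "fingers": 1},
    {"angular": [0, 0, 0], "dp": [0, 0, 0], "fingers": 1},
    {"angular": [0, 0, 0], "dp": [0, 0, 0], "fingers": 1},
    {"angular": [0, 0, 0], "dp": [0, 0, 0], "fingers": 1},
    {"angular": [0, 0, 0], "dp": [0, 0, 0], "fingers": 1},
    {"angular": [0, 0, 0], "dp": [0, 0, 0], "fingers": 1},
    {"angular": [0, 0, 0], "dp": [0, 0, 0], "fingers": 1},
    {"angular": [0, 0, 0], "dp": [0, 0, 0], "fingers": 1}
  ]
}}

```text
time: 19.9
tool_pos: [443.3, -67.6, 66.0]
tcp_rot: [-179.7, 0.1, -177.8]
ft_force: [-1.4, -15.9, 4.2]
finger_gap: 15.4
grip_force: 42.2
```

The carriage is back at its stop. Next I'll release it and go to the red pull.

{"op": "step_arm", "data": {
  "targets": [
    {"angular": [0, 0, 0], "dp": [0, -0.012, 0], "fingers": 0},
    {"angular": [0, 0, 0], "dp": [0, -0.012, 0], "fingers": 0},
    {"angular": [0, 0, 0], "dp": [0, -0.012, 0], "fingers": 0},
    {"angular": [0, 0, 0], "dp": [0, -0.012, -0.15], "fingers": 0},
    {"angular": [0, 0, 0], "dp": [0, -0.012, -0.3], "fingers": 0},
    {"angular": [0, 0, 0], "dp": [-0.15, -0.012, -0.3], "fingers": 0},
    {"angular": [0, 0, 0], "dp": [-0.195, -0.012, -0.3], "fingers": 0},
    {"angular": [0, 0, 0], "dp": [-0.195, -0.012, -0.3], "fingers": 0}
  ]
}}

```text
time: 20.9
tool_pos: [481.1, -65.4, 124.0]
tcp_rot: [180.0, -0.1, -177.8]
ft_force: [-0.6, -0.3, 0.5]
finger_gap: 85.4
grip_force: 0.0
```

```bash
python3 a.py 5 wrist grip,pull,flap_hinge
```

```text
20.9 [481.1 -65.4 124. ] [ 1.7997e+02 -1.2000e-01 -1.7775e+02] [-0.6 -0.3  0.5]
wrist grip [283.1 161.6] 0.97 [441.4 -65.   81. ]
wrist pull [278.2 238.8] 0.76 [487.5 -66.1  85.5]
wrist flap_hinge [549.1 109. ] 0.5 [388.2 122.6  85.5]
```

{"op": "step_arm", "data": {
  "newtons": 25,
  "targets": [
    {"angular": [0, 0, 0], "dp": [0, -0.003, 0.1], "fingers": 0},
    {"angular": [0, 0, 0], "dp": [0, -0.003, 0.2], "fingers": 0},
    {"angular": [0, 0, 0], "dp": [0, -0.003, 0.27], "fingers": 0},
    {"angular": [0, 0, 0], "dp": [0, -0.003, 0.27], "fingers": 1},
    {"angular": [0, 0, 0], "dp": [0, -0.003, 0.27], "fingers": 1},
    {"angular": [0, 0, 0], "dp": [0, -0.003, 0.27], "fingers": 1},
    {"angular": [0, 0, 0], "dp": [0, -0.003, 0.27], "fingers": 1},
    {"angular": [0, 0, 0], "dp": [0, -0.003, 0.27], "fingers": 1}
  ]
}}

```text
time: 22.1
tool_pos: [482.2, -66.4, 71.6]
tcp_rot: [-180.0, 0.1, -177.8]
ft_force: [-1.4, 1.0, 4.7]
finger_gap: 13.7
grip_force: 29.8
```

```bash
python3 - <<'E'
from h import *
s=sense();print(s['time'],s['tool_pos'].round(2),s['ft_force'].round(1),s['finger_gap'],s['grip_force'])
r=126
for t in np.radians(np.arange(6,49,6)): print(round(np.degrees(t)),round(-r*(1-np.cos(t))/200,3),round(-r*np.sin(t)/200,3))
E
```

```text
22.1 [482.19 -66.38  71.6 ] [-1.4  1.   4.7] 13.689458152204605 29.755277037620544
6 -0.003 -0.066
12 -0.014 -0.131
18 -0.031 -0.195
24 -0.054 -0.256
30 -0.084 -0.315
36 -0.12 -0.37
42 -0.162 -0.422
48 -0.208 -0.468
```

{"op": "step_arm", "data": {
  "targets": [
    {"angular": [0, 0, 0], "dp": [-0.003, 0, -0.066], "fingers": 1},
    {"angular": [0, 0, 0], "dp": [-0.014, 0, -0.131], "fingers": 1},
    {"angular": [0, 0, 0], "dp": [-0.031, 0, -0.195], "fingers": 1},
    {"angular": [0, 0, 0], "dp": [-0.054, 0, -0.256], "fingers": 1},
    {"angular": [0, 0, 0], "dp": [-0.084, 0, -0.315], "fingers": 1},
    {"angular": [0, 0, 0], "dp": [-0.12, 0, -0.37], "fingers": 1},
    {"angular": [0, 0, 0], "dp": [-0.162, 0, -0.422], "fingers": 1},
    {"angular": [0, 0, 0], "dp": [-0.208, 0, -0.468], "fingers": 1}
  ]
}}

```text
time: 23.1
tool_pos: [523.7, -64.5, 164.9]
tcp_rot: [180.0, -0.0, -177.8]
ft_force: [1.7, 0.4, -6.1]
finger_gap: 13.7
grip_force: 27.5
```

```bash
python3 - <<'E'
from h import *
r=126;a=np.radians(48)
for t in np.radians([54,60,66,72,78,84,90,96,102]): print(round(np.degrees(t)),round(-r*(np.cos(a)-np.cos(t))/200,3),round(-r*(np.sin(t)-np.sin(a))/200,3))
E
```

```text
54 -0.051 -0.041
60 -0.107 -0.077
66 -0.165 -0.107
72 -0.227 -0.131
78 -0.291 -0.148
84 -0.356 -0.158
90 -0.422 -0.162
96 -0.487 -0.158
102 -0.553 -0.148
```

{"op": "step_arm", "data": {
  "targets": [
    {"angular": [0, 0, 0], "dp": [-0.051, 0, -0.041], "fingers": 1},
    {"angular": [0, 0, 0], "dp": [-0.107, 0, -0.077], "fingers": 1},
    {"angular": [0, 0, 0], "dp": [-0.165, 0, -0.107], "fingers": 1},
    {"angular": [0, 0, 0], "dp": [-0.227, 0, -0.131], "fingers": 1},
    {"angular": [0, 0, 0], "dp": [-0.291, 0, -0.148], "fingers": 1},
    {"angular": [0, 0, 0], "dp": [-0.356, 0, -0.158], "fingers": 1},
    {"angular": [0, 0, 0], "dp": [-0.422, 0, -0.162], "fingers": 1},
    {"angular": [0, 0, 0], "dp": [-0.487, 0, -0.158], "fingers": 1}
  ]
}}

```text
time: 24.1
tool_pos: [621.2, -60.5, 196.4]
tcp_rot: [180.0, -0.0, -177.8]
ft_force: [-2.9, 2.1, -1.4]
finger_gap: 13.5
grip_force: 27.5
```

```bash
python3 - <<'E'
from h import *
s=sense();print(s['time'],s['tool_pos'].round(2),s['ft_force'].round(1),s['finger_gap'],s['grip_force'])
im=snapshot('side');cv2.imwrite('pics/side6.png',im);cv2.imwrite('pics/z4.png',cv2.resize(im[130:280,220:420],(800,600)))
r=126;a=np.radians(96)
for t in np.radians([100,104,107]): print(round(np.degrees(t)),round(-r*(np.cos(a)-np.cos(t))/200,3),round(-r*(np.sin(t)-np.sin(a))/200,3))
E
```

```text
24.1 [621.16 -60.46 196.38] [-2.9  2.1 -1.4] 13.481341625114274 27.454557716846466
100 -0.044 0.006
104 -0.087 0.015
107 -0.118 0.024
```

View pics/z4.png

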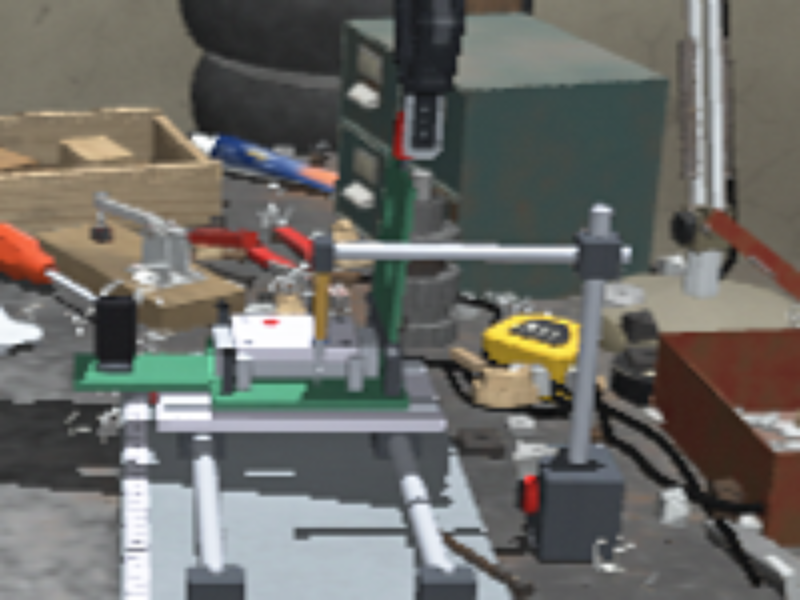

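The flap is just past vertical (at about (395,270)) and the plate lies exposed in the nest. I'll take it on to about 105° and let go.

{"op": "step_arm", "data": {
  "targets": [
    {"angular": [0, 0, 0], "dp": [-0.044, 0, 0.006], "fingers": 1},
    {"angular": [0, 0, 0], "dp": [-0.087, 0, 0.015], "fingers": 1},
    {"angular": [0, 0, 0], "dp": [-0.1, 0, 0.019], "fingers": 1},
    {"angular": [0, 0, 0], "dp": [-0.1, 0, 0.019], "fingers": 0},
    {"angular": [0, 0, 0], "dp": [-0.1, 0, 0.019], "fingers": 0},
    {"angular": [0, 0, 0], "dp": [-0.1, 0, 0.019], "fingers": 0},
    {"angular": [0, 0, 0], "dp": [-0.1, 0, -0.1], "fingers": 0},
    {"angular": [0, 0, 0], "dp": [-0.1, 0, -0.25], "fingers": 0}
  ]
}}

```text
time: 25.15
tool_pos: [639.8, -60.2, 245.7]
tcp_rot: [180.0, -0.1, -177.8]
ft_force: [0.5, 0.3, -0.2]
finger_gap: 85.3
grip_force: 0.0
```

{"op": "step_arm", "data": {
  "targets": [
    {"angular": [0, 0, 0], "dp": [0.2, 0, 0], "fingers": 0},
    {"angular": [0, 0, 0], "dp": [0.4, 0, 0], "fingers": 0},
    {"angular": [0, 0, 0], "dp": [0.6, 0, 0.0], "fingers": 0},
    {"angular": [0, 0, 0], "dp": [0.75, 0, 0], "fingers": 0},
    {"angular": [0, 0, 0], "dp": [0.75, 0, 0], "fingers": 0},
    {"angular": [0, 0, 0], "dp": [0.75, 0, 0], "fingers": 0},
    {"angular": [0, 0, 0], "dp": [0.75, 0, 0], "fingers": 0},
    {"angular": [0, 0, 0], "dp": [0.75, 0, 0], "fingers": 0}
  ]
}}

```text
time: 26.15
tool_pos: [491.1, -65.9, 245.9]
tcp_rot: [180.0, -0.0, -177.8]
ft_force: [0.3, -0.4, -0.3]
finger_gap: 85.5
grip_force: 0.0
```

```bash
python3 a.py 7 wrist grip,guide_plate,mark_red,mark_blue,pull,toggle_fixture; python3 - <<'E'
from h import *
for c in ('side','scene'):
    snapshot(c)
    for n in ('toggle_fixture',):
        for r in pinpoint(c,n)[:2]:print(c,n,r['at'],r['conf'],atz(camera_params(c),r['at'],0).round(1))
        for r in masks_of(c,n)[:2]:
            ys,xs=np.nonzero(r['pixels']);print(c,'mask',r['at'],r['conf'],xs.min(),xs.max(),ys.min(),ys.max(),atz(camera_params(c),r['at'],25).round(1))
E
```

```text
26.15 [491.1 -65.9 245.9] [ 1.7999e+02 -2.0000e-02 -1.7778e+02] [ 0.3 -0.4 -0.3]
wrist grip [284.3 131.4] 0.85 [441.5 -64.5  81. ]
wrist guide_plate [282.7 238.4] 0.88 [553.8 -61.7  70. ]
wrist mark_red [294.9 227.4] 0.91 [537.2 -50.   80. ]
wrist mark_blue [272.  252.8] 0.83 [566.5 -72.4  80. ]
wrist pull [220.8 218.4] 0.29 [ 528.7 -124.5   85.5]
scene mask [266.7, 213.0] 0.61 245 314 156 236 [607.4 -79.8  25. ]
```

View pics/wrist7.png

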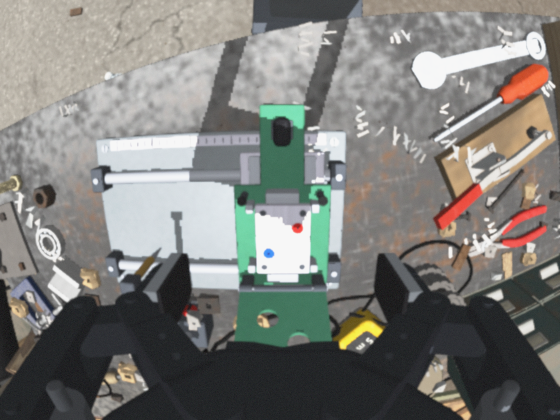

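The flap stays open and the plate is bare, with marks at (297,228) and (269,253). The fixture's wooden board is at about (495,148). Now the plate.

{"op": "step_arm", "data": {
  "targets": [
    {"angular": [0, 0, 0], "dp": [-0.16, 0.002, 0.2], "fingers": 0},
    {"angular": [0, 0, 0], "dp": [-0.318, 0.002, 0.4], "fingers": 0},
    {"angular": [0, 0, 0], "dp": [-0.318, 0.002, 0.6], "fingers": 0},
    {"angular": [0, 0, 0], "dp": [-0.318, 0.002, 0.75], "fingers": 0},
    {"angular": [0, 0, 0], "dp": [-0.318, 0.002, 0.83], "fingers": 0},
    {"angular": [0, 0, 0], "dp": [-0.318, 0.002, 0.9], "fingers": 0},
    {"angular": [0, 0, 0], "dp": [-0.318, 0.002, 0.95], "fingers": 0},
    {"angular": [0, 0, 0], "dp": [-0.318, 0.002, 0.95], "fingers": 0}
  ]
}}

```text
time: 27.8
tool_pos: [554.1, -63.1, 56.0]
tcp_rot: [180.0, -0.0, -177.8]
ft_force: [-1.1, -1.0, 0.2]
finger_gap: 85.4
grip_force: 0.0
```

{"op": "step_arm", "data": {
  "newtons": 50,
  "targets": [
    {"angular": [0, 0, 0], "dp": [0, 0, 0], "fingers": 1},
    {"angular": [0, 0, 0], "dp": [0, 0, 0], "fingers": 1},
    {"angular": [0, 0, 0], "dp": [0, 0, 0], "fingers": 1},
    {"angular": [0, 0, 0], "dp": [0, 0, 0], "fingers": 1},
    {"angular": [0, 0, 0], "dp": [0, 0, 0], "fingers": 1},
    {"angular": [0, 0, 0], "dp": [0, 0, 0], "fingers": 1},
    {"angular": [0, 0, 0], "dp": [0, 0, 0], "fingers": 1},
    {"angular": [0, 0, 0], "dp": [0, 0, 0], "fingers": 1}
  ]
}}

```text
time: 28.8
tool_pos: [555.2, -63.3, 57.4]
tcp_rot: [-180.0, 0.1, -177.8]
ft_force: [-0.7, 0.7, 6.1]
finger_gap: 54.8
grip_force: 53.7
```

{"op": "step_arm", "data": {
  "newtons": 60,
  "targets": [
    {"angular": [0, 0, 0], "dp": [0, 0, -0.02], "fingers": 1},
    {"angular": [0, 0, 0], "dp": [0, 0, -0.06], "fingers": 1},
    {"angular": [0, 0, 0], "dp": [0, 0, -0.12], "fingers": 1},
    {"angular": [0, 0, 0], "dp": [0, 0, -0.2], "fingers": 1},
    {"angular": [0, 0, 0], "dp": [0, 0, -0.32], "fingers": 1},
    {"angular": [0, 0, 0], "dp": [0, 0, -0.5], "fingers": 1},
    {"angular": [0, 0, 0], "dp": [0, 0, -0.7], "fingers": 1},
    {"angular": [0, 0, 0], "dp": [0, 0, -0.85], "fingers": 1}
  ]
}}

```text
time: 29.8
tool_pos: [554.7, -63.2, 229.4]
tcp_rot: [-180.0, 0.2, -177.8]
ft_force: [0.1, -0.2, -1.7]
finger_gap: 54.5
grip_force: 64.0
```

```bash
python3 - <<'E'
from h import *
s=sense();print(s['time'],s['tool_pos'].round(1),s['finger_gap'],s['grip_force'],s['ft_force'].round(1))
c='wrist';P=camera_params(c);cv2.imwrite('pics/wrist8.png',snapshot(c))
for r in pinpoint(c,'toggle_fixture')[:2]:print(r['at'],r['conf'],atz(P,r['at'],0,True).round(1))
for r in masks_of(c,'toggle_fixture')[:2]:
    ys,xs=np.nonzero(r['pixels']);print(r['conf'],r['at'],xs.min(),xs.max(),ys.min(),ys.max(),atz(P,r['at'],20,True).round(1))
for r in masks_of(c,'guide_plate')[:2]:
    ys,xs=np.nonzero(r['pixels']);print('plate',r['conf'],r['at'],xs.min(),xs.max(),ys.min(),ys.max())
E
```

```text
29.8 [554.7 -63.2 229.4] 54.49290080313134 63.98622751235962 [ 0.1 -0.2 -1.7]
plate 0.84 [281.8, 260.1] 211 353 181 343
```

{"op": "step_arm", "data": {
  "targets": [
    {"angular": [0, 0, 0], "dp": [0.03, 0.06, -0.1], "fingers": 1},
    {"angular": [0, 0, 0], "dp": [0.1, 0.18, -0.1], "fingers": 1},
    {"angular": [0, 0, 0], "dp": [0.18, 0.33, -0.1], "fingers": 1},
    {"angular": [0, 0, 0], "dp": [0.26, 0.47, -0.1], "fingers": 1},
    {"angular": [0, 0, 0], "dp": [0.32, 0.58, -0.1], "fingers": 1},
    {"angular": [0, 0, 0], "dp": [0.35, 0.63, -0.1], "fingers": 1},
    {"angular": [0, 0, 0], "dp": [0.35, 0.63, -0.1], "fingers": 1},
    {"angular": [0, 0, 0], "dp": [0.35, 0.63, -0.1], "fingers": 1}
  ]
}}

```text
time: 31.0
tool_pos: [479.6, 59.6, 246.1]
tcp_rot: [-180.0, -0.0, -177.8]
ft_force: [0.5, -0.0, -1.6]
finger_gap: 54.4
grip_force: 64.0
```

```bash
python3 - <<'E'
from h import *
s=sense();print(s['time'],s['tool_pos'].round(1),s['finger_gap'],s['tcp_rot'])
c='wrist';P=camera_params(c);cv2.imwrite('pics/wrist9.png',snapshot(c))
for r in pinpoint(c,'toggle_fixture')[:2]:print(r['at'],r['conf'],atz(P,r['at'],0,True).round(1))
for r in masks_of(c,'toggle_fixture')[:2]:
    ys,xs=np.nonzero(r['pixels']);print(r['conf'],r['at'],xs.min(),xs.max(),ys.min(),ys.max(),atz(P,r['at'],20,True).round(1))
E
```

```text
31.0 [479.6  59.6 246.1] 54.40645335535881 [-1.79982356e+02 -1.52118831e-03 -1.77806904e+02]
```

View pics/wrist9.png

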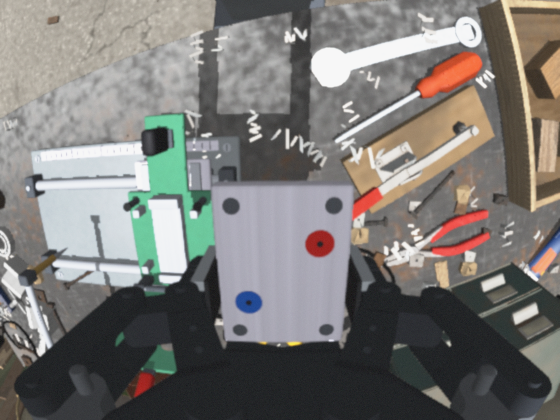

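```bash
python3 - <<'E'
from h import *
P=camera_params('wrist')
for p in ((342,162),(475,87),(494,138),(362,208),(419,149)): print(p,atz(P,p,22,True).round(0))
Q=dict(P); R=np.array(P['R']); C=-R.T@np.array(P['t'])+np.array([491.1-479.6,-65.9-59.6,245.9-246.1]); Q['t']=-R@C
for p in ((437,155),(531,95),(554,145),(455,198)): print(p,atz(Q,p,22,True).round(0))
for z in (22,60): print('handle tip',z,atz(Q,(440,222),z,True).round(0))
E
```

```text
(342, 162) [466. 129.  22.]
(475, 87) [357. 298.  22.]
(494, 138) [419. 336.  22.]
(362, 208) [520. 158.  22.]
(419, 149) [444. 224.  22.]
(437, 155) [461. 124.  22.]
(531, 95) [362. 273.  22.]
(554, 145) [425. 334.  22.]
(455, 198) [514. 159.  22.]
handle tip 22 [547. 143.  22.]
handle tip 60 [534. 121.  60.]
```

The board's corners at (342,162), (475,87), (494,138) and (362,208) put the fixture's middle near (443,227) mm. I'll move above it.

{"op": "step_arm", "data": {
  "targets": [
    {"angular": [0, 0, 0], "dp": [0.01, 0.06, 0], "fingers": 1},
    {"angular": [0, 0, 0], "dp": [0.03, 0.2, 0.01], "fingers": 1},
    {"angular": [0, 0, 0], "dp": [0.07, 0.38, 0.03], "fingers": 1},
    {"angular": [0, 0, 0], "dp": [0.1, 0.56, 0.05], "fingers": 1},
    {"angular": [0, 0, 0], "dp": [0.13, 0.7, 0.07], "fingers": 1},
    {"angular": [0, 0, 0], "dp": [0.14, 0.79, 0.08], "fingers": 1},
    {"angular": [0, 0, 0], "dp": [0.15, 0.83, 0.08], "fingers": 1},
    {"angular": [0, 0, 0], "dp": [0.15, 0.84, 0.08], "fingers": 1}
  ]
}}

```text
time: 32.15
tool_pos: [443.1, 226.8, 230.2]
tcp_rot: [-180.0, 0.0, -177.8]
ft_force: [0.1, -0.4, -1.7]
finger_gap: 54.8
grip_force: 64.0
```

{"op": "step_arm", "data": {
  "targets": [
    {"angular": [0, 0, 0], "dp": [0, 0, 0], "fingers": 1},
    {"angular": [0, 0, 0], "dp": [0, 0, 0], "fingers": 1},
    {"angular": [0, 0, 0], "dp": [0, 0, 0], "fingers": 1},
    {"angular": [0, 0, 0], "dp": [0, 0, 0], "fingers": 1},
    {"angular": [0, 0, 0], "dp": [0, 0, 0], "fingers": 1},
    {"angular": [0, 0, 0], "dp": [0, 0, 0], "fingers": 1},
    {"angular": [0, 0, 0], "dp": [0, 0, 0], "fingers": 1},
    {"angular": [0, 0, 0], "dp": [0, 0, 0], "fingers": 1}
  ]
}}

```text
time: 33.15
tool_pos: [442.9, 226.8, 230.1]
tcp_rot: [-180.0, -0.0, -177.8]
ft_force: [0.8, -1.1, -1.4]
finger_gap: 54.7
grip_force: 64.0
```

```bash
python3 - <<'E'
from h import *
im=snapshot('side');cv2.imwrite('pics/z5.png',cv2.resize(im[110:290,200:440],(800,600)))
E
```

```text
(no output)
```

View pics/z5.png

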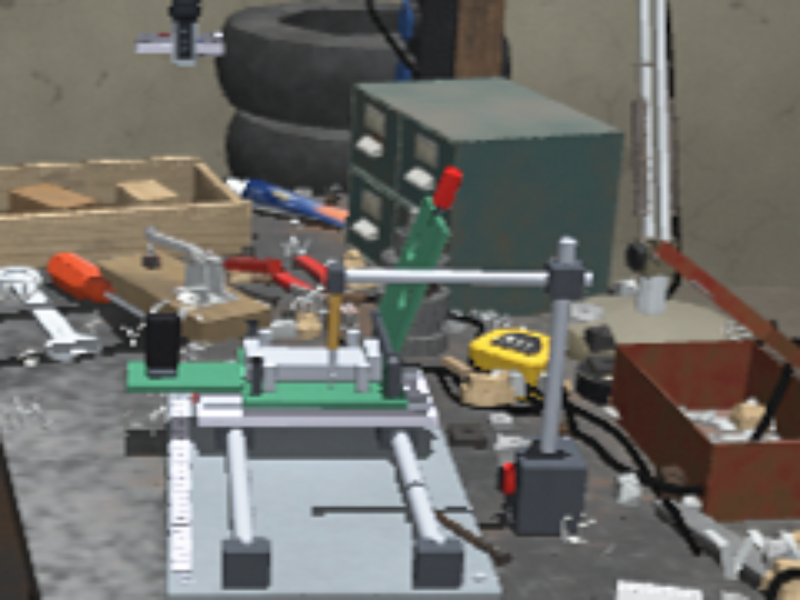

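The plate is held level at (180,45), above the fixture. The flap is open against its stop, the carriage is at the left end and the pointer stand has not moved.

```bash
python3 -c "
from bench import hand_in; print(hand_in())"
```

```text
the job is handed in; nothing more can be done
None
```

The job is handed in at about 33 s with no result reported: both marks were set under the pointer for over a second each (blue checked from above; red set by the known offset, not re-checked), the carriage is at its left stop, the flap is open, and the plate is held level and still above the toggle fixture.

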